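Load the gauge plate and unlatch the cassette

ROBOT

A 6-joint arm with a two-finger parallel gripper is mounted at the origin on a cart in front of the work surface, level with it; the furniture and walls round the work are solid. World frame = base frame: x ahead of the robot, y to its left, z up, the work surface at z = 0. Lengths are in m, angles in rad, forces in N, time in s.
With the tool pointing down it reaches from about 0.275 to 1 m from the base axis. Payload 8.4 kg.
Tool frame: the origin (TCP) lies between the finger pads; the fingertips stand 8 mm ahead of it and the grasp point (between the pads) lies 11 mm behind it; x points along the fingers, y is the direction in which the jaws open and shut, and the axes are right-handed (so a half turn about x gives the same grasp; the last joint's range is limited). The gripper opens to 85 mm and grips with 20 to 120 N. Pads are 22 mm wide; open, the fingers measure 114 mm over their backs; the gripper's body (76 mm by 85 mm) begins 54 mm behind the grasp point. The pads swing forward as they close: fully open they stand 13 mm farther back than shut.
Start: joints at [-1.137, 0.353, 1.633, -0, 1.155, -0.002], TCP at [0.264, -0.567, 0.218] pointing down, gripper open.
Joint ranges: [-2.63, 2.63], [-0.92, 2.1], [0.06, 2.66], [-1.3, 4.44], [0, 2.69], [-3.02, 3.02]. Speed limits (rad/s): [2.22, 2.22, 2.79, 3.14, 3.14, 3.14].

INTERFACE

Orientations are given as a rotation vector (axis times angle).
In Python, from plant import arm, viewer, ticket gives the robot as it stands. The module is installed in compiled form; this text tells all that it offers.
- The arm moves only by the shell command python3 -m jog 'ROWS' [FORCE]. ROWS is JSON, a list of rows, each an object of numbers: "x", "y", "z": the shift along the world's x, y, z in cm; "turn": the turn about the world's z in rad; "gripper": the finger opening in cm, from 0 to 8.54. In form: [{"x": .., "y": .., "z": .., "turn": .., "gripper": ..}, ...]. A call has 1 to 12 rows; each row shifts and turns the pose as measured when the row begins; what a row does not reach is not made up. A row lasts 1/10 s, in which the tool goes at most 50 mm and 8.59 degrees, less where a joint would pass 70% of its speed; a pose out of reach is approached as far as the arm can. A call with a gripper value outside its range is refused whole. The fingers move at their own pace and stop on an object; FORCE is the grip in N (left out, the last holds). Time passes only in rows, so rows that do not move let the fingers close. It gives the time, the measured TCP pose, the force and the opening at its end, in the units of the state.
- arm.sense(): the state, without advancing time (a new reading comes with each control period).
- viewer.get_image(name): name is "scene" or "top" or "wrist"; returns a dict with "color" (420x560x3 uint8, red, green, blue), "fx", "fy", "cx", "cy" (pixels), "dist_coeffs" ([k1, k2, p1, p2, k3] as OpenCV has them; the pictures are not rectified), "world_from_camera" (4x4, takes a point from camera to world coordinates). Camera axes: x right, y down, z forward; pixel columns grow to the right and rows downward; lengths in m; the calibration is good to about 2 mm. A picture is of the moment at which its call begins. There is no depth.
- ticket.close_job(): hands the job in, once; it reports no verdict.
The state is a dict: "clock": time; "qpos": joint angles; "joint_vel": joint speeds; "effort": joint torques, N m; "tool_pos": TCP position; "eef_rot": TCP orientation; "force": force on the tool from outside, world axes, zero at the start; "moment": the same for the moment, N m; "opening": finger opening in m.
Only numpy, scipy, OpenCV 4.12 (cv2) and the standard library are available. Lean on these libraries where they do the work, as an engineer would, in place of code of your own. Each camera call takes 0.05 s, during which the arm holds its last target.

TASK

Slide the steel gauge plate from its wooden stand down into the slot of the cassette, fully home, while the cassette sits latched in its dock. Then pinch the cassette's two side catches together with the fingers, lift the loaded cassette straight up out of the dock and finish while still holding it upright and still, catches squeezed, about 10 cm above the dock. Leave the other things on the bench where they are.

Things in the scene. Friction and masses are not known exactly. Their poses are not given: they have to be found in the camera images.
- dock: Grey loading dock bolted to the bench: base plate 112 x 116 x 10 mm, four corner guide posts up to 36 mm above the bench, a steel bar over each catch tooth on its +y and -y sides. It may stand left or right of the wooden stand. Origin: centre of its underside on the bench, z up. The cassette stands centred on the base plate at the same yaw, about 1.2 mm of play each way.
- cassette: Slim upright grey cassette, body 36 (x) x 42 (y) x 62 mm (z), loose, about 0.26 kg, latched in the dock at the start. Origin: centre of its underside (10 mm above the bench at the start), z up. A black ribbed catch stands on its +y and on its -y side; the catches rise 10 mm higher than the body.
- slot (a point): Centre of the slot's mouth on the cassette's top, 62 mm above its origin, axes as the cassette. The slot is 10 mm along x and 34.4 mm along y, 52 mm deep (its floor is 10 mm above the cassette's origin); the top 8 mm slope out to about 18 x 38 mm.
- pinch (a point): Point midway between the two catches' finger areas, 60 mm above the cassette's origin: pinch here, fingers closing along the cassette's y axis. Finger areas 24 mm wide (x), 50 to 72 mm above the origin; 62 mm over their outer faces at rest, 48 mm fully squeezed. Teeth at the catches' feet hook 2.5 mm under the dock's bars: the cassette lifts out only while both are squeezed.
- catch_left (a joint): Inward travel of the catch on the cassette's +y side, m: 0 at rest (latched), 0.007 fully squeezed; free of the dock from about 0.004. Spring: 2.8 N at rest, 7.7 N fully squeezed.
- catch_right (a joint): The same for the catch on the cassette's -y side.
- gauge_plate: Flat steel gauge plate upright in the wooden stand: 8 mm thick (x), 32 mm wide (y), 76 mm tall (z), about 0.15 kg, a dark round mark near its top. Origin: centre of its lower edge, 6 mm above the bench at the start, z up. Grip it across the 8 mm near its top. Fully home, its origin is 10 mm above the cassette's, axes parallel (either way round), its top 24 mm above the cassette's body.
- stand: Wooden block 60 (x) x 76 (y) x 28 mm, fixed, with one slot 22 mm deep, 10.5 mm along x and 34.5 mm along y, that holds the plate upright. Origin: centre of its underside on the bench, z up.
- marker: Black and white paint marker, 131 x 18 mm, lying on the bench between dock and stand. Bystander.
- bush_5: Plain turned bronze bush, 26 mm across and 34 mm high, standing on the bench. Bystander.
- screwdriver_yellow: Short screwdriver with a yellow grip, 171 mm, lying at the back. Bystander.
- plug_gauge: Steel double-ended plug gauge, 99 x 19 mm, lying at the back right. Bystander.
Not all that is in view belongs to the job. Several things have the shape of the cassette; the one meant has the colours described above.

How it is judged:
On the way:
1. the gauge plate is fully home in the slot of the cassette, which still sits latched in the dock (z of gauge_plate in the frame of cassette between 0.005 and 0.0125 m and horizontal distance between gauge_plate and cassette below 0.006 m and angle between the z axis of gauge_plate and the z axis of cassette, either way round below 0.1 rad and z of cassette in the frame of dock below 0.014 m and horizontal distance between cassette and dock below 0.006 m), for 0.3 s.
At the end, for the whole second after the job is handed in: The cassette is held by its catches, each in at least 4 mm, upright within 0.2 rad, under 30 mm/s, underside 60 mm or more above its seat, within 60 mm sideways of the dock's centre, not touching the dock; the gauge plate within 2.5 mm of the slot floor (z of cassette in the frame of dock above 0.07 m and horizontal distance between cassette and dock below 0.06 m and angle between cassette's own z axis and vertical below 0.2 rad and value of joint each of catch_left, catch_right above 0.004 m and contact force between the fingers and cassette above 3 N and contact force between cassette and dock below 0.1 N and linear speed of cassette below 0.03 m/s and z of gauge_plate in the frame of cassette between 0.005 and 0.0125 m and horizontal distance between gauge_plate and cassette below 0.02 m and angle between the z axis of gauge_plate and the z axis of cassette, either way round below 0.1 rad); the arm keeps its last pose, push and grip.
It fails at once if a bystander (marker, bush, screwdriver or plug gauge) is pushed more than 30 mm (distance of any of marker, bush_5, screwdriver_yellow, plug_gauge from where it was at the start of the episode above 0.03 m).
It also fails if it takes over 51 s, if anything falls off the work surface, if the arm or the gripper's body presses on something with over 40 N, if the wrist force passes 120 N, or if a joint passes its speed limit or range.

## Working session

There is one attempt and no reset: what is moved stays moved. The work goes in short steps, Python scripts to look and compute and a shell command to move; the robot and the scene stay as the last step left them, time stands still between calls to the robot, and variables do not carry over. Pictures are saved under pics/ and viewed, and the job is handed in when it is done.

```bash
mkdir -p pics; cat > h.py <<'E'
import cv2, numpy as np
from plant import arm, viewer, ticket
def snap(name, fn):
    im=viewer.get_image(name); cv2.imwrite('pics/'+fn, im['color'][:,:,::-1]); 
    import pickle; pickle.dump(im, open('pics/'+fn[:-4]+'.pkl','wb')); return im
def load(fn):
    import pickle; return pickle.load(open('pics/'+fn+'.pkl','rb'))
def K(im): return np.array([[im['fx'],0,im['cx']],[0,im['fy'],im['cy']],[0,0,1.]])
def ray(im,uv):
    p=cv2.undistortPoints(np.array(uv,float).reshape(-1,1,2),K(im),np.array(im['dist_coeffs'])).reshape(-1,2)
    T=np.array(im['world_from_camera']); d=np.c_[p,np.ones(len(p))]@T[:3,:3].T
    return T[:3,3],d
def onz(im,uv,z):
    o,d=ray(im,uv); return o+d*((z-o[2])/d[:,2])[:,None]
def proj(im,P):
    T=np.linalg.inv(np.array(im['world_from_camera'])); r=cv2.Rodrigues(T[:3,:3])[0]
    return cv2.projectPoints(np.array(P,float).reshape(-1,1,3),r,T[:3,3],K(im),np.array(im['dist_coeffs']))[0].reshape(-1,2)
E
python3 - <<'E'
from h import *
for n in ['scene','top','wrist']:
    im=snap(n,n+'0.png'); print(n,im['fx'],np.round(im['world_from_camera'],3).tolist())
s=arm.sense(); print({k:np.round(v,3).tolist() for k,v in s.items()})
E
```

```text
scene 398.69573421241336 [[0.643, -0.404, 0.651, -0.077], [-0.766, -0.356, 0.536, -0.654], [0.015, -0.843, -0.538, 0.588], [0.0, 0.0, 0.0, 1.0]]
top 475.7096489592106 [[-0.023, -0.981, 0.194, 0.328], [-1.0, 0.023, -0.002, -0.151], [-0.002, -0.194, -0.981, 1.091], [0.0, 0.0, 0.0, 1.0]]
wrist 303.6048056011531 [[0.423, -0.872, -0.248, 0.326], [-0.906, -0.407, -0.115, -0.537], [-0.001, 0.273, -0.962, 0.371], [0.0, 0.0, 0.0, 1.0]]
{'clock': 0.15, 'qpos': [-1.137, 0.354, 1.634, -0.0, 1.155, -0.002], 'joint_vel': [-0.001, -0.001, -0.001, 0.001, 0.001, 0.001], 'effort': [-0.001, -60.564, -34.234, -0.0, 0.006, 0.0], 'tool_pos': [0.264, -0.566, 0.218], 'eef_rot': [1.98, 0.44, -1.981], 'force': [0.256, -0.126, 0.765], 'moment': [0.024, -0.04, 0.036], 'opening': 0.085}
```

View pics/scene0.png

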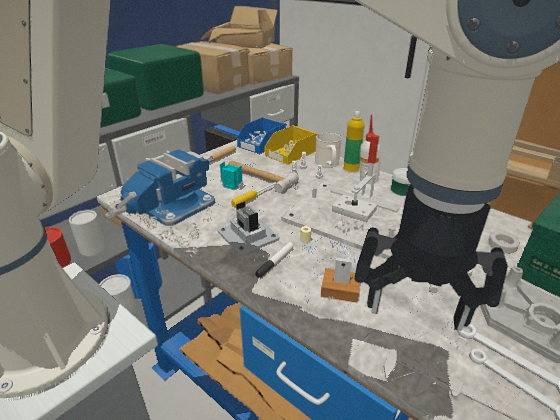

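View pics/top0.png

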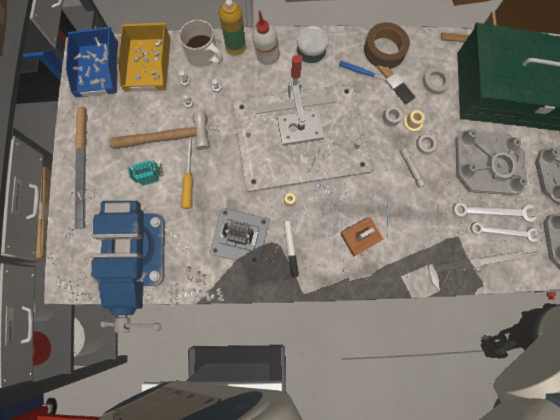

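View pics/wrist0.png

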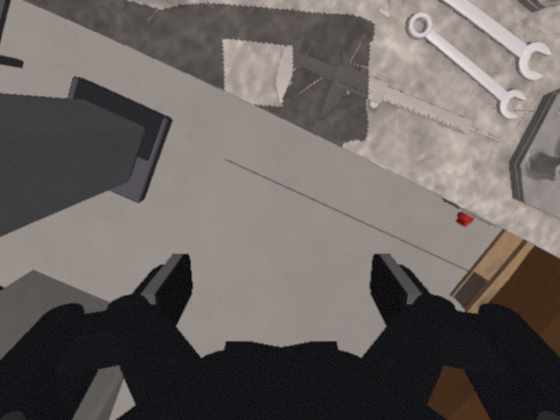

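The dock with a grey/black cassette is at top (239,233) and scene (248,222). A cassette-shaped teal decoy is at top (145,172). The stand and plate are at top (362,236). I'll enlarge these to confirm.

```bash
python3 - <<'E'
import cv2,numpy as np
t=cv2.imread('pics/top0.png'); s=cv2.imread('pics/scene0.png')
a=cv2.resize(t[195:275,200:280],(400,400),interpolation=cv2.INTER_CUBIC)
b=cv2.resize(t[205:265,330:390],(400,400),interpolation=cv2.INTER_CUBIC)
cv2.imwrite('pics/c1.png',np.hstack([a,b]))
a=cv2.resize(s[155:255,205:305],(400,400),interpolation=cv2.INTER_CUBIC)
b=cv2.resize(s[240:310,310:380],(400,400),interpolation=cv2.INTER_CUBIC)
cv2.imwrite('pics/c2.png',np.hstack([a,b]))
E
```

```text
(no output)
```

View pics/c1.png

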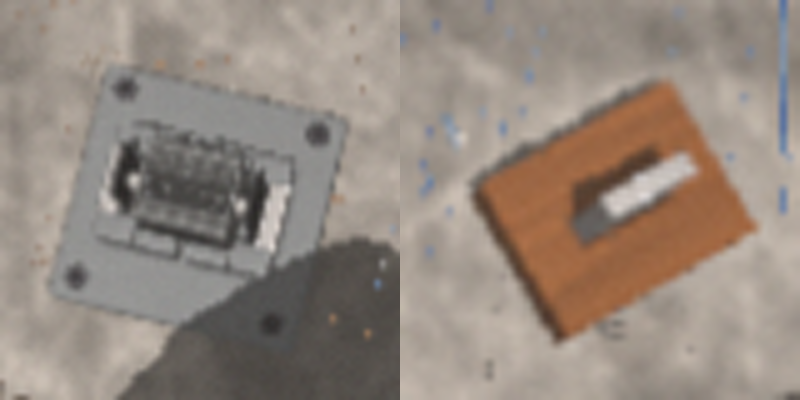

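View pics/c2.png

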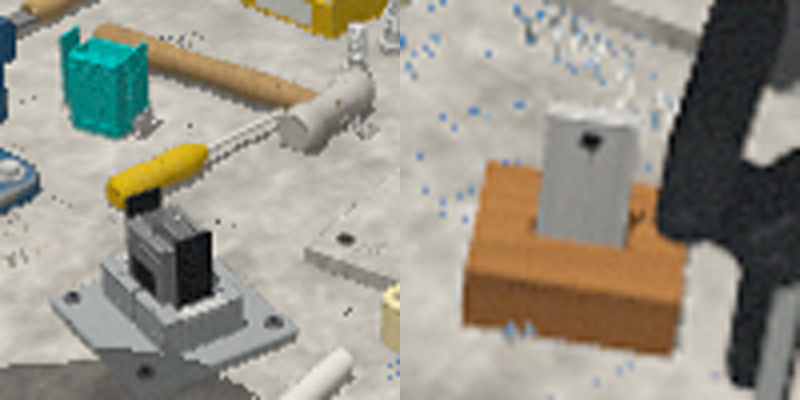

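The crop confirms it. The grey cassette with black catches stands in the dock (top 239,233), and the teal copy is the wrong colour. I'll measure the stand, dock and plate from their edges.

```bash
python3 - <<'E'
from h import *
im=load('top0')
def c(p,s,o): return (np.array(p,float)+.5)/s-.5+np.array(o)
dock=c([(125,88),(318,133),(271,324),(76,277)],5,(200,195))
P=onz(im,dock,.010); print('dock holes',P.round(4).tolist(),P.mean(0).round(4)); 
for i in range(4):
  d=P[(i+1)%4]-P[i]; print(np.linalg.norm(d).round(4), np.degrees(np.arctan2(d[1],d[0])).round(1))
st=c([(265,80),(357,228),(163,340),(75,190)],400/60,(330,205))
P=onz(im,st,.028); print('stand',P.round(4).tolist(),P.mean(0).round(4))
for i in range(4):
  d=P[(i+1)%4]-P[i]; print(np.linalg.norm(d).round(4), np.degrees(np.arctan2(d[1],d[0])).round(1))
# plate top white face
q=c([(200,202),(285,150),(300,172),(213,222)],400/60,(330,205))
P=onz(im,q,.082); print('plate',P.round(4).tolist(),P.mean(0).round(4))
for i in range(4):
  d=P[(i+1)%4]-P[i]; print(np.linalg.norm(d).round(4), np.degrees(np.arctan2(d[1],d[0])).round(1))
from scipy.spatial.transform import Rotation as R
s=arm.sense(); print(R.from_rotvec(s['eef_rot']).as_matrix().round(3))
print('bush',onz(im,[(290,199)],.034),'marker',onz(im,[(288,222),(295,275)],.009),'screwdriver', onz(im,[(187,205),(190,140)],.01))
E
```

```text
dock holes [[0.5374, -0.0373, 0.01], [0.5142, -0.1265, 0.01], [0.4265, -0.1034, 0.01], [0.4499, -0.0145, 0.01]] [ 0.482  -0.0704  0.01  ]
0.0921 -104.6
0.0906 165.3
0.092 75.3
0.0905 -14.6
stand [[0.516, -0.3694, 0.028], [0.464, -0.3982, 0.028], [0.4278, -0.3294, 0.028], [0.4797, -0.3019, 0.028]] [ 0.4719 -0.3497  0.028 ]
0.0594 -151.0
0.0777 117.8
0.0587 27.9
0.0766 -61.7
plate [[0.467, -0.3347, 0.082], [0.4832, -0.3635, 0.082], [0.4759, -0.368, 0.082], [0.4604, -0.3386, 0.082]] [ 0.4716 -0.3512  0.082 ]
0.0331 -60.6
0.0086 -148.5
0.0333 117.8
0.0077 30.4
[[-0.     0.422 -0.907]
 [ 0.001 -0.907 -0.422]
 [-1.    -0.001  0.   ]]
bush [[ 0.55986924 -0.18891245  0.034     ]] marker [[ 0.51115758 -0.18361205  0.009     ]
 [ 0.38903158 -0.1961057   0.009     ]] screwdriver [[0.55654253 0.05090348 0.01      ]
 [0.71639705 0.04645691 0.01      ]]
```

Stand: centre about (0.472, -0.350), yaw about 28°. Dock: centre about (0.482, -0.070), yaw about -14.6°. I'll move above the plate and turn the jaws onto its thin axis.

```bash
python3 -m jog '[{"x":1.89,"y":1.96,"turn":0.148},{"x":1.89,"y":1.96,"turn":0.148},{"x":1.89,"y":1.96,"turn":0.148},{"x":1.89,"y":1.96,"turn":0.148},{"x":1.89,"y":1.96,"turn":0.148},{"x":1.89,"y":1.96,"turn":0.148},{"x":1.89,"y":1.96,"turn":0.148},{"x":1.89,"y":1.96,"turn":0.148},{"x":1.89,"y":1.96,"turn":0.148},{"x":1.89,"y":1.96,"turn":0.148},{"x":1.89,"y":1.96,"turn":0.148},{}]' 40
python3 - <<'E'
from h import *
from scipy.spatial.transform import Rotation as R
s=arm.sense(); print(s['tool_pos'],R.from_rotvec(s['eef_rot']).as_matrix().round(3).tolist(), s['qpos'],s['force'])
im=snap('wrist','w1.png')
E
```

```text
[ 0.26367343 -0.56623947  0.21780081] [[-0.0, 0.422, -0.907], [0.001, -0.907, -0.422], [-1.0, -0.001, 0.0]] [-1.13739420e+00  3.53541062e-01  1.63396530e+00 -1.10784875e-05
  1.15518978e+00 -2.38592465e-03] [ 0.25580941 -0.12634074  0.7649851 ]schema error: expected keys x, y, z, turn, gripper
```

View pics/w1.png

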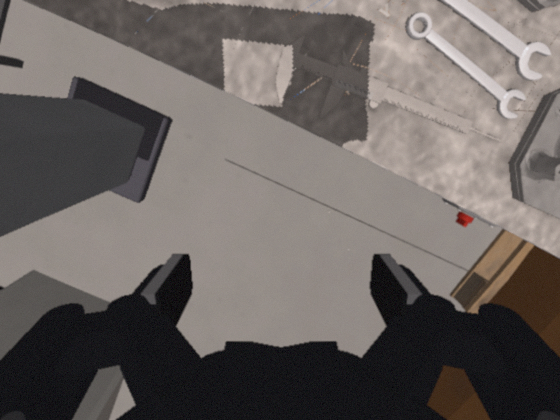

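The call was refused because every row needs all five keys. I'll resend it in full.

```bash
python3 -m jog '[{"x":1.89,"y":1.96,"z":0,"turn":0.148,"gripper":8.5},{"x":1.89,"y":1.96,"z":0,"turn":0.148,"gripper":8.5},{"x":1.89,"y":1.96,"z":0,"turn":0.148,"gripper":8.5},{"x":1.89,"y":1.96,"z":0,"turn":0.148,"gripper":8.5},{"x":1.89,"y":1.96,"z":0,"turn":0.148,"gripper":8.5},{"x":1.89,"y":1.96,"z":0,"turn":0.148,"gripper":8.5},{"x":1.89,"y":1.96,"z":0,"turn":0.148,"gripper":8.5},{"x":1.89,"y":1.96,"z":0,"turn":0.148,"gripper":8.5},{"x":1.89,"y":1.96,"z":0,"turn":0.148,"gripper":8.5},{"x":1.89,"y":1.96,"z":0,"turn":0.148,"gripper":8.5},{"x":1.89,"y":1.96,"z":0,"turn":0.148,"gripper":8.5},{"x":0,"y":0,"z":0,"turn":0,"gripper":8.5}]' 40
python3 - <<'E'
from h import *
from scipy.spatial.transform import Rotation as R
s=arm.sense(); print(s['tool_pos'],R.from_rotvec(s['eef_rot']).as_matrix().round(3).tolist(), s['qpos'],s['force'])
im=snap('wrist','w2.png')
E
```

```text
clock: 1.4
tool_pos: [0.477, -0.3414, 0.2159]
eef_rot: [0.816, 1.414, -0.817]
force: [-0.1, -1.0, 0.6]
opening: 0.0849
[ 0.4770198  -0.34142274  0.21593876] [[-0.002, 0.867, 0.499], [-0.0, 0.499, -0.867], [-1.0, -0.002, -0.001]] [-6.22998636e-01  2.97035311e-01  1.71901269e+00 -1.40823538e-03
  1.12715596e+00 -1.14503698e+00] [-0.11546333 -1.00501637  0.57500207]
```

View pics/w2.png

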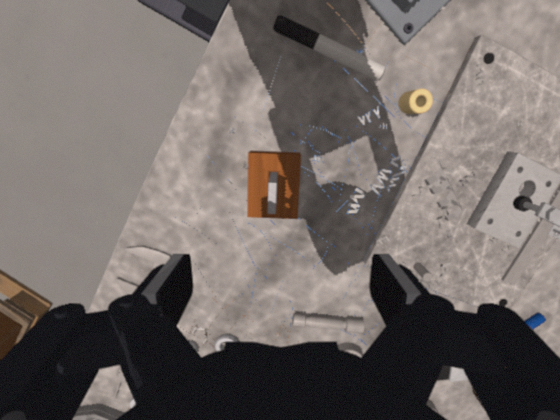

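The wrist view shows the stand at (274,185) and the plate top at about (272,192). I'll measure both with masks.

```bash
python3 - <<'E'
from h import *
im=load('w2'); rgb=im['color']; hsv=cv2.cvtColor(rgb,cv2.COLOR_RGB2HSV)
sub=np.zeros(rgb.shape[:2],np.uint8); sub[140:230,235:315]=1
m=((hsv[...,1]>120)&(sub>0)).astype(np.uint8)
cs,_=cv2.findContours(m,cv2.RETR_EXTERNAL,cv2.CHAIN_APPROX_NONE); c=max(cs,key=cv2.contourArea)
print('stand',cv2.minAreaRect(c))
g=((hsv[...,1]<45)&(hsv[...,2]>110)&(sub>0)).astype(np.uint8); g[:155]=0;g[216:]=0;g[:,:252]=0;g[:,297:]=0
cs,_=cv2.findContours(g,cv2.RETR_EXTERNAL,cv2.CHAIN_APPROX_NONE); k=max(cs,key=cv2.contourArea)
print('plate',cv2.boundingRect(k),cv2.minAreaRect(k))
cv2.imwrite('pics/c3.png',cv2.resize(rgb[140:230,235:315,::-1],None,fx=6.5,fy=6.5,interpolation=cv2.INTER_CUBIC))
E
```

```text
stand ((273.1808776855469, 184.39291381835938), (51.779518127441406, 64.80500030517578), 1.8476102352142334)
plate (268, 182, 9, 22) ((272.0, 192.5), (21.0, 8.0), 90.0)
```

View pics/c3.png

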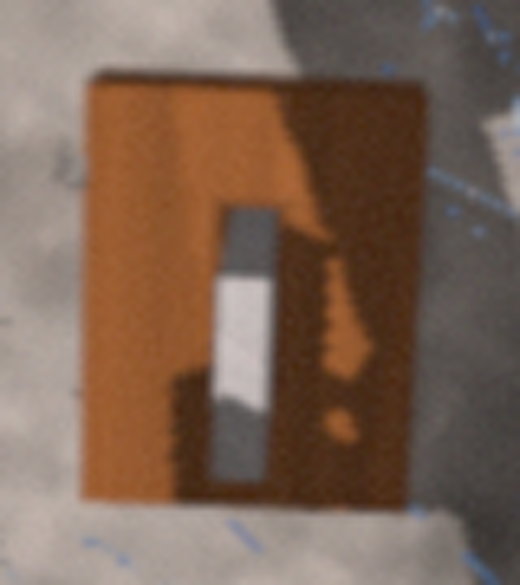

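```bash
python3 - <<'E'
from h import *
im=load('w2')
def c(p): return (np.array(p,float)+.5)/6.5-.5+np.array((235,140))
for n,p,z in [('plate',[(217,275),(274,275),(266,482),(210,478)],.082),('stand',[(90,82),(425,88),(409,508),(82,500)],.028)]:
  P=onz(im,c(p),z); print(n,P.round(4).tolist(),P.mean(0).round(4))
  for i in range(4):
    d=P[(i+1)%4]-P[i]; print(np.linalg.norm(d).round(4), np.degrees(np.arctan2(d[1],d[0])).round(1))
E
```

```text
plate [[0.4598, -0.338, 0.082], [0.4671, -0.3337, 0.082], [0.482, -0.3622, 0.082], [0.4743, -0.366, 0.082]] [ 0.4708 -0.35    0.082 ]
0.0085 30.0
0.0322 -62.4
0.0086 -154.2
0.0315 117.4
stand [[0.4276, -0.33, 0.028], [0.478, -0.3021, 0.028], [0.5145, -0.3687, 0.028], [0.4622, -0.3972, 0.028]] [ 0.4705 -0.3495  0.028 ]
0.0576 29.0
0.0759 -61.3
0.0595 -151.4
0.0755 117.3
```

```bash
python3 -m jog '[{"x":-0.3,"y":-0.45,"z":-3.5,"turn":-0.03,"gripper":5},{"x":-0.3,"y":-0.45,"z":-3.5,"turn":0,"gripper":5},{"x":0,"y":0,"z":-3.5,"turn":0,"gripper":5},{"x":0,"y":0,"z":-2,"turn":0,"gripper":5},{"x":0,"y":0,"z":0,"turn":0,"gripper":5}]' 40
python3 - <<'E'
from h import *
snap('wrist','w3.png')
E
```

```text
clock: 1.95
tool_pos: [0.4678, -0.355, 0.0884]
eef_rot: [0.85, 1.395, -0.856]
force: [-0.5, -0.4, 0.5]
opening: 0.0499
```

View pics/w3.png

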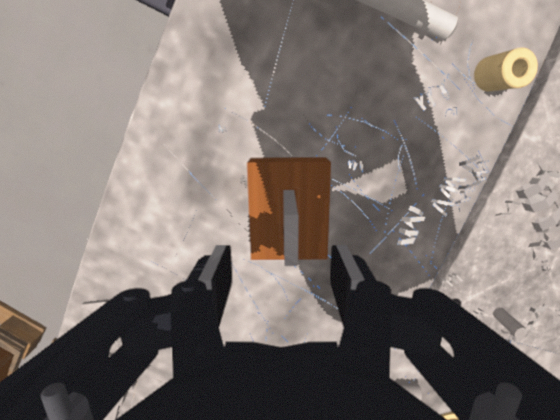

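The plate (290,230) sits slightly right of the jaw centre (281), which agrees with the 5 mm overshoot I computed. I'll correct, descend and look at the pose.

```bash
python3 -m jog '[{"x":0.32,"y":0.47,"z":-0.6,"turn":0.0,"gripper":5},{"x":0,"y":0,"z":-0.5,"turn":0,"gripper":5},{"x":0,"y":0,"z":-0.4,"turn":0,"gripper":5},{"x":0,"y":0,"z":0,"turn":0,"gripper":5}]' 40
```

```text
clock: 2.4
tool_pos: [0.4734, -0.3526, 0.0776]
eef_rot: [0.85, 1.387, -0.858]
force: [0.0, -0.1, 0.5]
opening: 0.0501
```

```bash
python3 -m jog '[{"x":-0.12,"y":0.2,"z":-0.3,"turn":0.0,"gripper":5},{"x":0,"y":0,"z":0,"turn":0,"gripper":5},{"x":0,"y":0,"z":-0.3,"turn":0,"gripper":5},{"x":0,"y":0,"z":0,"turn":0,"gripper":5}]' 40
python3 - <<'E'
from h import *
from scipy.spatial.transform import Rotation as R
s=arm.sense(); print(s['tool_pos'],R.from_rotvec(s['eef_rot']).as_matrix().round(3).tolist())
E
```

```text
clock: 2.8
tool_pos: [0.4728, -0.3508, 0.0724]
eef_rot: [0.85, 1.385, -0.858]
force: [-0.7, 0.1, -0.1]
opening: 0.0499
[ 0.47276931 -0.35076352  0.07237833] [[0.007, 0.891, 0.454], [-0.01, 0.455, -0.891], [-1.0, 0.001, 0.012]]
```

```bash
python3 -m jog '[{"x":-0.08,"y":0,"z":0,"turn":0.01,"gripper":2},{"x":0,"y":0,"z":0,"turn":0,"gripper":0.4},{"x":0,"y":0,"z":0,"turn":0,"gripper":0.4},{"x":0,"y":0,"z":0,"turn":0,"gripper":0.4},{"x":0,"y":0,"z":0,"turn":0,"gripper":0.4},{"x":0,"y":0,"z":0,"turn":0,"gripper":0.4},{"x":0,"y":0,"z":0,"turn":0,"gripper":0.4}]' 60
python3 - <<'E'
from h import *
snap('wrist','w4.png')
E
```

```text
clock: 3.5
tool_pos: [0.472, -0.351, 0.0725]
eef_rot: [0.842, 1.388, -0.849]
force: [-0.7, -0.2, 0.3]
opening: 0.0038
```

View pics/w4.png

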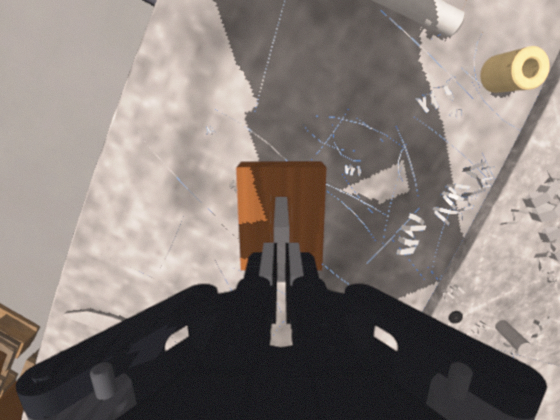

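```bash
python3 - <<'E'
import cv2
s=cv2.imread('pics/w4.png'); cv2.imwrite('pics/c4.png',cv2.resize(s[150:370,200:360],None,fx=2.7,fy=2.7,interpolation=cv2.INTER_CUBIC))
E
```

```text
(no output)
```

View pics/c4.png

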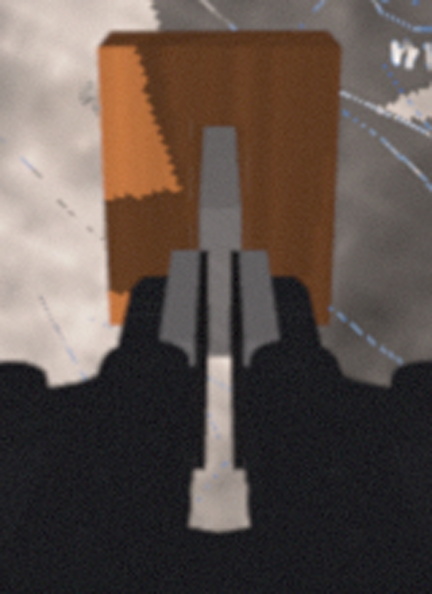

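The plate seems to lie between the pads, but the opening reads 3.8 mm, which is exactly what I commanded. I'll test by closing fully.

```bash
python3 -m jog '[{"x":0,"y":0,"z":0,"turn":0,"gripper":0},{"x":0,"y":0,"z":0,"turn":0,"gripper":0},{"x":0,"y":0,"z":0,"turn":0,"gripper":0},{"x":0,"y":0,"z":0,"turn":0,"gripper":0}]' 60
python3 - <<'E'
from h import *
i=snap('scene','s5.png'); i=snap('wrist','w5.png')['color']
print(proj(load('s5'),[arm.sense()['tool_pos']]))
s=cv2.imread('pics/s5.png')[230:310,290:400]
cv2.imwrite('pics/c5.png',np.hstack([cv2.resize(s,(440,320),interpolation=cv2.INTER_CUBIC),cv2.resize(i[230:370,220:340,::-1],(274,320),interpolation=cv2.INTER_CUBIC)]))
E
```

```text
clock: 3.95
tool_pos: [0.472, -0.351, 0.0725]
eef_rot: [0.841, 1.388, -0.849]
force: [-0.6, 0.1, -0.2]
opening: 0.0
[[343.0330855  262.78816618]]
```

View pics/c5.png

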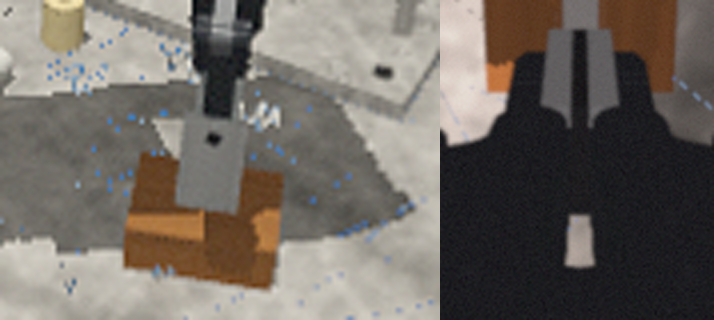

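```bash
python3 - <<'E'
from h import *
from scipy.spatial.transform import Rotation as R
s=arm.sense(); p=s['tool_pos']; M=R.from_rotvec(s['eef_rot']).as_matrix()
for n in ['w5','s5']:
  im=load(n); print(n)
  for d in [-.011,0,.008]: print(d,proj(im,[p+M[:,0]*d, p+M[:,0]*d+M[:,2]*.011,p+M[:,0]*d-M[:,2]*.011]).round(1).tolist())
  c,sn=np.cos(np.radians(28)),np.sin(np.radians(28))
  for z in (.082,.064,.028): print('plate',z,proj(im,[[.471+c*a-sn*b,-.3503+sn*a+c*b,z] for a,b in [(-.004,-.016),(.004,-.016),(.004,.016),(-.004,.016)]]).round(1).tolist())
a=cv2.imread('pics/s5.png')[240:300,310:380];b=cv2.imread('pics/w5.png')[180:350,220:340]
cv2.imwrite('pics/c6.png',np.hstack([cv2.resize(a,(440,377),interpolation=0),cv2.resize(b,(266,377),interpolation=0)]))
E
```

```text
w5
-0.011 [[281.8, 259.5], [281.8, 278.5], [281.8, 239.7]]
0 [[281.8, 250.7], [281.7, 268.7], [281.8, 232.0]]
0.008 [[281.7, 244.9], [281.7, 262.3], [281.8, 226.9]]
plate 0.082 [[273.4, 283.7], [288.3, 283.6], [288.4, 227.7], [272.6, 227.8]]
plate 0.064 [[274.0, 267.6], [287.6, 267.5], [287.6, 216.3], [273.4, 216.4]]
plate 0.028 [[275.1, 243.2], [286.4, 243.1], [286.4, 199.3], [274.6, 199.4]]
s5
-0.011 [[343.5, 258.5], [349.0, 259.3], [337.9, 257.8]]
0 [[343.0, 262.8], [348.5, 263.6], [337.5, 262.0]]
0.008 [[342.7, 265.9], [348.2, 266.6], [337.3, 265.1]]
plate 0.082 [[350.8, 261.7], [351.1, 259.1], [335.1, 256.8], [334.7, 259.3]]
plate 0.064 [[349.9, 268.6], [350.2, 266.1], [334.4, 263.8], [333.9, 266.3]]
plate 0.028 [[348.1, 282.0], [348.4, 279.4], [333.0, 277.1], [332.5, 279.7]]
```

View pics/c6.png

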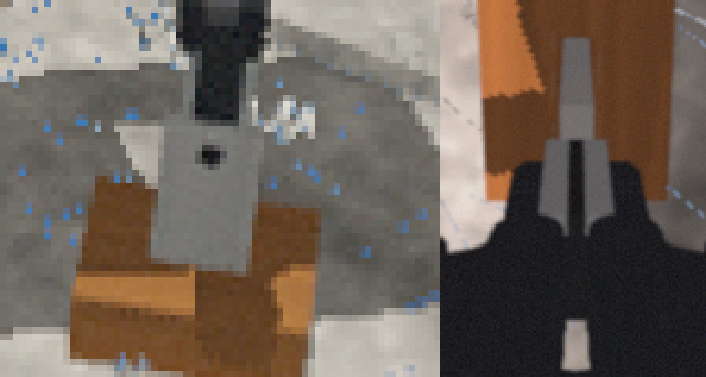

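The pads closed just above the plate. Both views put the fingertips about 19 mm higher than I assumed (scene 343,259, just touching the plate's top edge). Reopening and going about 18 mm lower still clears the stand under either reading.

```bash
python3 -m jog '[{"x":0,"y":0,"z":0,"turn":0,"gripper":4},{"x":0,"y":0,"z":0,"turn":0,"gripper":4},{"x":0,"y":0,"z":0,"turn":0,"gripper":4},{"x":0,"y":0,"z":0,"turn":0,"gripper":4},{"x":0,"y":0,"z":-0.6,"turn":0,"gripper":4},{"x":0,"y":0,"z":-0.6,"turn":0,"gripper":4},{"x":0,"y":0,"z":-0.4,"turn":0,"gripper":4},{"x":0,"y":0,"z":0,"turn":0,"gripper":4}]' 60
python3 - <<'E'
from h import *
i=snap('scene','s6.png'); i=snap('wrist','w6.png')['color']
s=cv2.imread('pics/s6.png')[240:300,310:380]
cv2.imwrite('pics/c7.png',np.hstack([cv2.resize(s,(440,377),interpolation=cv2.INTER_CUBIC),cv2.resize(i[180:350,190:370,::-1],(350,377),interpolation=cv2.INTER_CUBIC)]))
E
```

```text
clock: 4.85
tool_pos: [0.4718, -0.3508, 0.0548]
eef_rot: [0.842, 1.389, -0.849]
force: [0.4, 0.0, 0.1]
opening: 0.0399
```

View pics/c7.png

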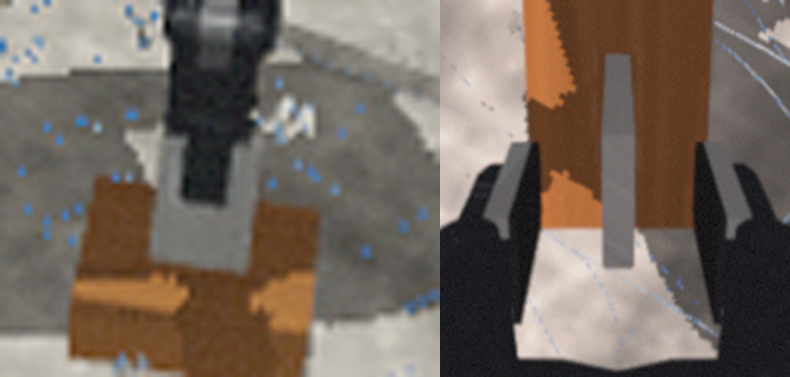

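The plate (crop 618,200) is centred between the pads with plenty of overlap. Closing.

```bash
python3 -m jog '[{"x":0,"y":0,"z":0,"turn":0,"gripper":0.3},{"x":0,"y":0,"z":0,"turn":0,"gripper":0.3},{"x":0,"y":0,"z":0,"turn":0,"gripper":0.3},{"x":0,"y":0,"z":0,"turn":0,"gripper":0.3},{"x":0,"y":0,"z":0,"turn":0,"gripper":0.3},{"x":0,"y":0,"z":0,"turn":0,"gripper":0.3}]' 60
python3 - <<'E'
from h import *
i=snap('scene','s7.png'); i=snap('wrist','w7.png')['color']
s=cv2.imread('pics/s7.png')[240:300,310:380]
cv2.imwrite('pics/c8.png',np.hstack([cv2.resize(s,(440,377),interpolation=cv2.INTER_CUBIC),cv2.resize(i[180:350,190:370,::-1],(350,377),interpolation=cv2.INTER_CUBIC)]))
E
```

```text
clock: 5.55
tool_pos: [0.4723, -0.3512, 0.0558]
eef_rot: [0.841, 1.387, -0.849]
force: [-0.1, 0.0, -1.2]
opening: 0.0059
```

View pics/c8.png

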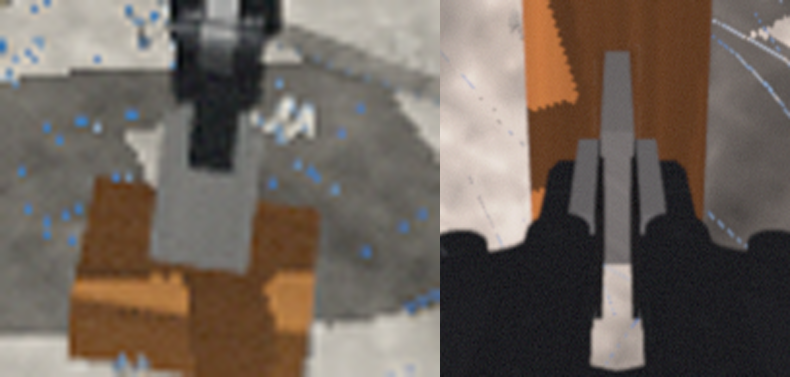

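It stopped at 5.9 mm with 3 mm commanded, so it is gripping. I'll lift and verify.

```bash
python3 -m jog '[{"x":0,"y":0,"z":1,"turn":0,"gripper":0.3},{"x":0,"y":0,"z":2,"turn":0,"gripper":0.3},{"x":0,"y":0,"z":3,"turn":0,"gripper":0.3},{"x":0,"y":0,"z":3,"turn":0,"gripper":0.3},{"x":0,"y":0,"z":0,"turn":0,"gripper":0.3}]' 60
python3 - <<'E'
from h import *
i=snap('scene','s8.png'); i=snap('wrist','w8.png')['color']
s=cv2.imread('pics/s8.png')[200:300,300:400]
cv2.imwrite('pics/c9.png',np.hstack([cv2.resize(s,(400,400),interpolation=cv2.INTER_CUBIC),cv2.resize(i[180:350,190:370,::-1],(371,400),interpolation=cv2.INTER_CUBIC)]))
E
```

```text
clock: 6.15
tool_pos: [0.4715, -0.3507, 0.1502]
eef_rot: [0.841, 1.389, -0.85]
force: [0.4, -0.4, -1.5]
opening: 0.0064
```

View pics/c9.png

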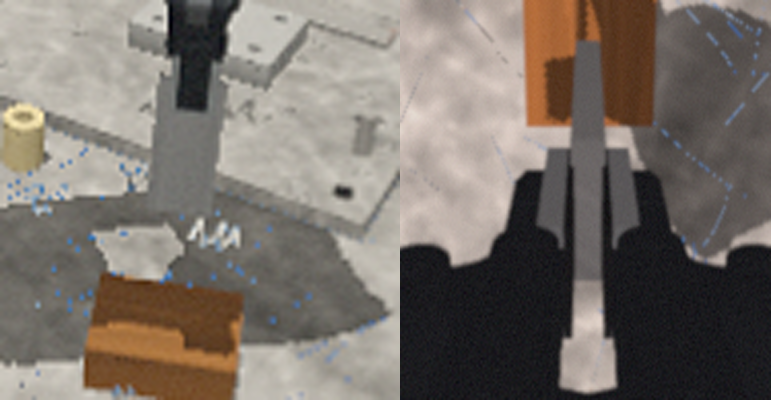

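The plate lifted cleanly. I'll carry it toward the dock, stop short, and look with the wrist camera.

```bash
python3 -m jog '[{"x":0,"y":0,"z":2.5,"turn":0,"gripper":0.3},{"x":-0.2,"y":3.2,"z":0,"turn":-0.122,"gripper":0.3},{"x":-0.2,"y":3.2,"z":0,"turn":-0.122,"gripper":0.3},{"x":-0.2,"y":3.2,"z":0,"turn":-0.122,"gripper":0.3},{"x":-0.2,"y":3.2,"z":0,"turn":-0.122,"gripper":0.3},{"x":-0.2,"y":3.2,"z":0,"turn":-0.122,"gripper":0.3},{"x":-0.2,"y":3.2,"z":0,"turn":-0.122,"gripper":0.3},{"x":0,"y":0,"z":0,"turn":0,"gripper":0.3},{"x":0,"y":0,"z":0,"turn":0,"gripper":0.3}]' 60
python3 - <<'E'
from h import *
from scipy.spatial.transform import Rotation as R
s=arm.sense(); M=R.from_rotvec(s['eef_rot']).as_matrix(); print(s['tool_pos'],M.round(3).tolist(),np.degrees(np.arctan2(M[1,1],M[0,1])))
snap('wrist','w9.png');snap('scene','s9.png');snap('top','t9.png')
E
```

```text
clock: 7.15
tool_pos: [0.4486, -0.1477, 0.1605]
eef_rot: [1.407, 1.078, -1.425]
force: [-0.3, -0.4, -0.6]
opening: 0.0066
[ 0.44862698 -0.14774904  0.16050058] [[-0.017, 0.961, -0.277], [0.005, -0.277, -0.961], [-1.0, -0.018, -0.001]] -16.094717894725722
```

View pics/w9.png

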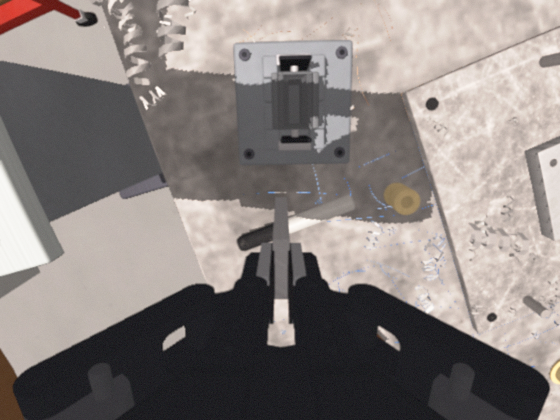

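View pics/s9.png

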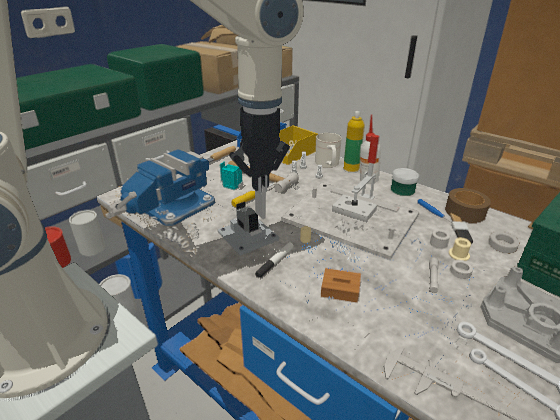

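The wrist view shows the dock at (294,102) with the cassette in it, and the held plate below at (281,240). The marker and bush are untouched. I'll enlarge the dock.

```bash
python3 - <<'E'
import cv2
s=cv2.imread('pics/w9.png'); cv2.imwrite('pics/c10.png',cv2.resize(cv2.convertScaleAbs(s[35:170,230:360],alpha=1.6,beta=20),None,fx=4.4,fy=4.4,interpolation=cv2.INTER_CUBIC))
E
```

```text
(no output)
```

View pics/c10.png

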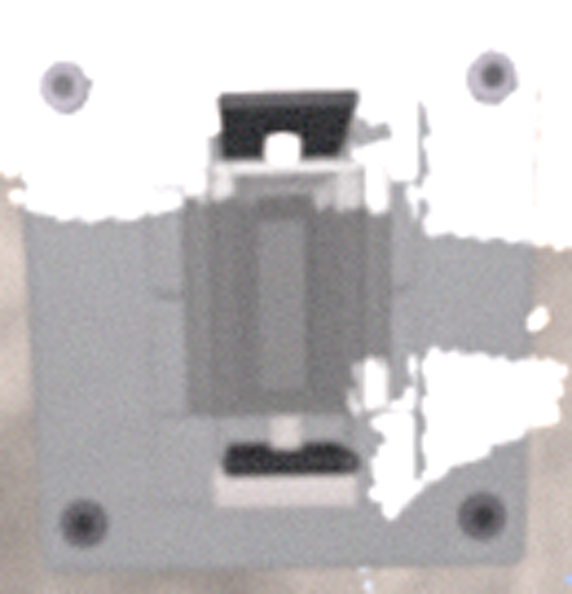

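```bash
python3 - <<'E'
from h import *
im=load('w9')
def c(p): return (np.array(p,float)+.5)/4.4-.5+np.array((230,35))
def rep(n,p,z):
  P=onz(im,c(p),z); print(n,P.round(4).tolist(),P.mean(0).round(4))
  for i in range(len(p)):
    d=P[(i+1)%len(p)]-P[i]; print('  ',np.linalg.norm(d).round(4), np.degrees(np.arctan2(d[1],d[0])).round(1))
rep('holes',[(65,87),(491,77),(483,516),(83,522)],.010)
rep('body top lower corners',[(187,413),(392,410)],.072)
rep('slot floor/mouth deep',[(258,220),(305,220),(306,392),(258,392)],.020)
rep('slot 8mm down',[(258,220),(305,220),(306,392),(258,392)],.064)
rep('catch top outer: upper L,R; lower R,L',[(219,95),(358,92),(360,474),(224,474)],.082)
E
```

```text
holes [[0.4486, -0.0141, 0.01], [0.5352, -0.0371, 0.01], [0.5121, -0.1261, 0.01], [0.4247, -0.1027, 0.01]] [ 0.4801 -0.07    0.01  ]
   0.0896 -14.8
   0.092 -104.6
   0.0904 165.0
   0.0917 74.9
body top lower corners [[0.4574, -0.0853, 0.072], [0.4923, -0.0947, 0.072]] [ 0.4748 -0.09    0.072 ]
   0.0362 -15.1
   0.0362 164.9
slot floor/mouth deep [[0.48, -0.0524, 0.02], [0.4894, -0.0551, 0.02], [0.4804, -0.0888, 0.02], [0.4706, -0.086, 0.02]] [ 0.4801 -0.0706  0.02  ]
   0.0098 -16.0
   0.0349 -104.9
   0.0102 164.0
   0.0349 74.3
slot 8mm down [[0.4785, -0.0568, 0.064], [0.4864, -0.0591, 0.064], [0.4788, -0.0878, 0.064], [0.4704, -0.0854, 0.064]] [ 0.4785 -0.0723  0.064 ]
   0.0083 -16.0
   0.0296 -104.9
   0.0087 164.0
   0.0297 74.3
catch top outer: upper L,R; lower R,L [[0.477, -0.0384, 0.082], [0.4986, -0.0442, 0.082], [0.4835, -0.1031, 0.082], [0.4611, -0.0967, 0.082]] [ 0.4801 -0.0706  0.082 ]
   0.0223 -14.9
   0.0608 -104.4
   0.0232 164.1
   0.0604 74.7
```

```bash
python3 - <<'E'
import cv2
s=cv2.imread('pics/w9.png'); cv2.imwrite('pics/c11.png',cv2.resize(cv2.convertScaleAbs(s[180:350,240:320],alpha=1.5,beta=20),None,fx=3.5,fy=3.5,interpolation=cv2.INTER_CUBIC))
s=cv2.imread('pics/s9.png'); cv2.imwrite('pics/c12.png',cv2.resize(s[140:260,200:320],None,fx=5,fy=5,interpolation=cv2.INTER_CUBIC))
E
```

```text
(no output)
```

View pics/c11.png

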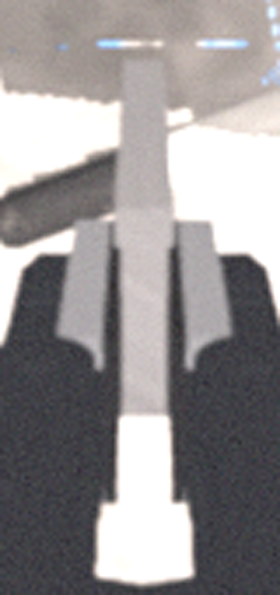

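View pics/c12.png

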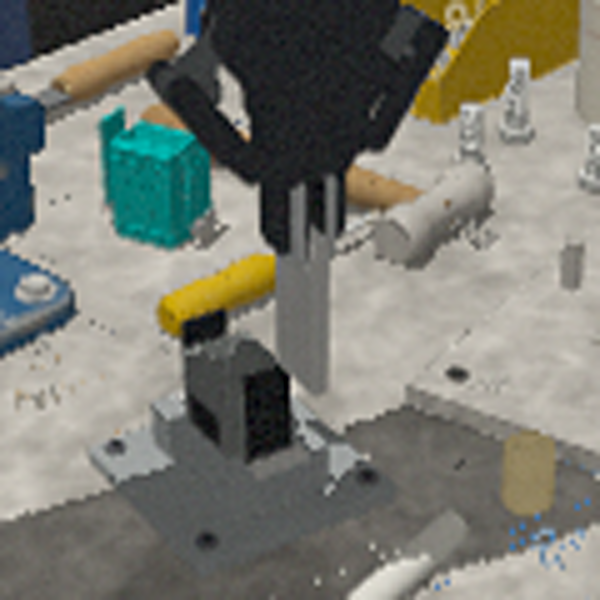

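```bash
python3 - <<'E'
from h import *
from scipy.spatial.transform import Rotation as R
im=load('w9')
def c(p): return (np.array(p,float)+.5)/3.5-.5+np.array((240,180))
p=np.array([0.4486,-0.1477,.1605]); 
P=onz(im,c([(117,208),(172,208),(168,412),(120,412)]),.1867); print(P.round(4).tolist(),P.mean(0).round(4)); print([np.linalg.norm(P[(i+1)%4]-P[i]).round(4) for i in range(4)])
a=np.radians(-16.1); x=np.array([np.cos(a),np.sin(a)]); y=np.array([-x[1],x[0]])
d=P.mean(0)[:2]-p[:2]; print('top centre rel tcp, jaw/width',d@x,d@y)
Q=onz(im,c([(122,60),(165,60)]),.1107).mean(0); d=Q[:2]-p[:2]; print('bottom front edge',Q,d@x,d@y)
E
```

```text
[[0.4499, -0.1304, 0.1867], [0.4567, -0.1323, 0.1867], [0.4481, -0.1612, 0.1867], [0.4418, -0.1595, 0.1867]] [ 0.4491 -0.1459  0.1867]
[np.float64(0.0071), np.float64(0.0301), np.float64(0.0066), np.float64(0.0302)]
top centre rel tcp, jaw/width 3.1313004280055416e-06 0.001908853127348161
bottom front edge [ 0.45200603 -0.13051837  0.1107    ] -0.0014922748871089814 0.017452291235920632
```

```bash
python3 - <<'E'
from h import *
im=load('s9')
for z in (.0957,.1007,.1057,.1107): print(z,proj(im,[[.441,-.160,z],[.450,-.1295,z]]).round(1).tolist())
im=load('s8'); a=np.radians(28)
x=np.array([np.cos(a),np.sin(a)]);y=np.array([-x[1],x[0]]);c=np.array([.4715,-.3507])
for z in (.09,.095,.1,.105): print(z,proj(im,[[*(c-.004*x-.016*y),z],[*(c-.004*x+.016*y),z]]).round(1).tolist())
E
```

```text
0.0957 [[262.2, 224.1], [254.9, 217.3]]
0.1007 [[262.2, 222.2], [254.9, 215.4]]
0.1057 [[262.1, 220.3], [254.8, 213.5]]
0.1107 [[262.1, 218.4], [254.8, 211.6]]
0.09 [[351.6, 258.5], [335.3, 256.1]]
0.095 [[351.8, 256.5], [335.5, 254.2]]
0.1 [[352.1, 254.5], [335.7, 252.2]]
0.105 [[352.4, 252.5], [335.9, 250.2]]
```

```bash
python3 -m jog '[{"x":1.6,"y":3.9,"z":0.3,"turn":0.02,"gripper":0.3},{"x":1.4,"y":3.4,"z":0,"turn":0,"gripper":0.3},{"x":0,"y":0,"z":0,"turn":0,"gripper":0.3},{"x":0,"y":0,"z":0,"turn":0,"gripper":0.3}]' 60
python3 - <<'E'
from h import *
from scipy.spatial.transform import Rotation as R
s=arm.sense(); M=R.from_rotvec(s['eef_rot']).as_matrix(); print(s['tool_pos'],M.round(3).tolist(),np.degrees(np.arctan2(M[1,1],M[0,1])))
E
```

```text
clock: 7.7
tool_pos: [0.4809, -0.0781, 0.1634]
eef_rot: [1.396, 1.085, -1.413]
force: [-0.1, -0.4, -1.2]
opening: 0.0064
[ 0.48091008 -0.0780524   0.16342978] [[-0.016, 0.965, -0.262], [0.004, -0.262, -0.965], [-1.0, -0.016, 0.0]] -15.1986241542138
```

```bash
python3 -m jog '[{"x":0,"y":0.75,"z":0,"turn":0,"gripper":0.3},{"x":0,"y":0,"z":0,"turn":0,"gripper":0.3},{"x":0,"y":0,"z":0,"turn":0,"gripper":0.3}]' 60
python3 - <<'E'
from h import *
s=arm.sense(); print(s['tool_pos'])
snap('wrist','w10.png');snap('scene','s10.png');snap('top','t10.png')
s=cv2.imread('pics/w10.png')[90:260,200:370];t=cv2.imread('pics/s10.png')[150:250,200:300]
cv2.imwrite('pics/c13.png',np.hstack([cv2.resize(cv2.convertScaleAbs(s,alpha=1.5,beta=20),(400,400),interpolation=cv2.INTER_CUBIC),cv2.resize(t,(400,400),interpolation=cv2.INTER_CUBIC)]))
E
```

```text
clock: 8.0
tool_pos: [0.4803, -0.0724, 0.1631]
eef_rot: [1.397, 1.084, -1.416]
force: [1.3, 0.7, -1.6]
opening: 0.0061
[ 0.48032559 -0.07241011  0.16306984]
```

View pics/c13.png

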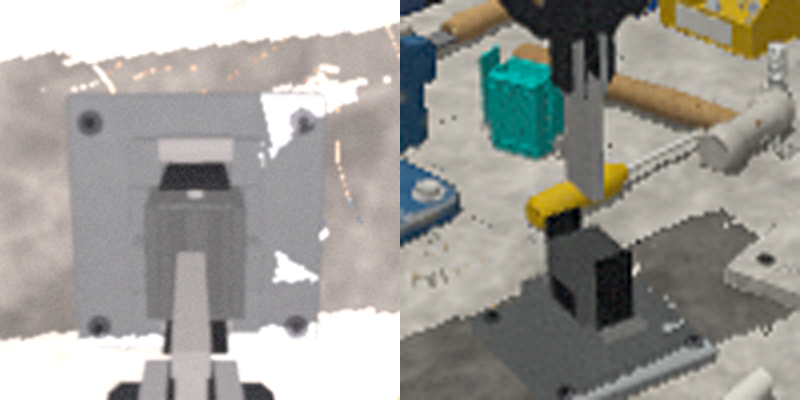

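The plate's lower edge (wrist crop 190,253) is about 1.5 mm left of the cassette's centreline (195). I'll correct and come down close.

```bash
python3 -m jog '[{"x":0.17,"y":0.17,"z":-1,"turn":0,"gripper":0.3},{"x":0,"y":0,"z":-1,"turn":0,"gripper":0.3},{"x":0,"y":0,"z":0,"turn":0,"gripper":0.3},{"x":0,"y":0,"z":0,"turn":0,"gripper":0.3}]' 60
python3 - <<'E'
from h import *
from scipy.spatial.transform import Rotation as R
s=arm.sense(); M=R.from_rotvec(s['eef_rot']).as_matrix(); print(s['tool_pos'],M.round(3).tolist())
snap('wrist','w11.png');snap('scene','s11.png')
s=cv2.imread('pics/w11.png')[90:260,200:370];t=cv2.imread('pics/s11.png')[170:250,210:290]
cv2.imwrite('pics/c14.png',np.hstack([cv2.resize(cv2.convertScaleAbs(s,alpha=1.5,beta=20),(400,400),interpolation=cv2.INTER_CUBIC),cv2.resize(t,(400,400),interpolation=cv2.INTER_CUBIC)]))
E
```

```text
clock: 8.55
tool_pos: [0.4818, -0.0708, 0.1409]
eef_rot: [1.397, 1.084, -1.417]
force: [0.4, -1.2, -1.1]
opening: 0.0062
[ 0.48183872 -0.0708153   0.14090792] [[-0.017, 0.964, -0.265], [0.004, -0.265, -0.964], [-1.0, -0.017, 0.001]]
```

View pics/c14.png

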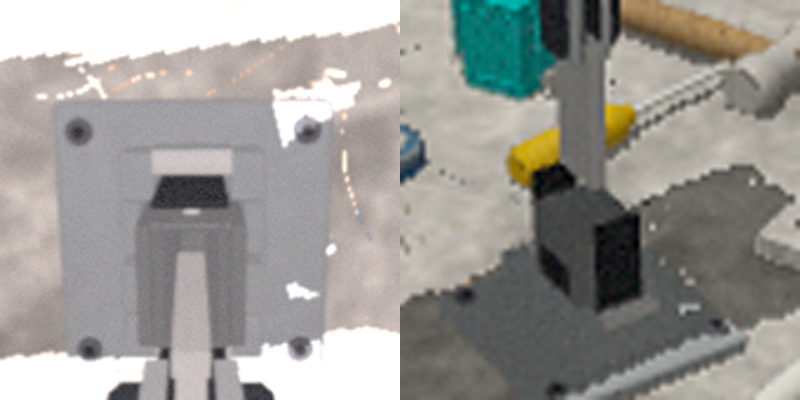

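```bash
python3 - <<'E'
from h import *
im=load('w11')
def c(p): return (np.array(p,float)+.5)/(400/170)-.5+np.array((200,90))
P=onz(im,c([(77,131),(308,129),(300,347),(89,348)]),.010); print(P.mean(0))
C=P.mean(0)[:2]
a=np.radians(-15); x=np.array([np.cos(a),np.sin(a)]); y=np.array([-x[1],x[0]])
P=onz(im,c([(136,228),(247,225)]),.072); print('body top',P.round(4).tolist())
for z in (.085,.088,.091,.094):
  P=onz(im,c([(177,253),(206,253)]),z); d=P.mean(0)[:2]-C; print(z,np.linalg.norm(P[1]-P[0]),'front edge rel centre',d@x,d@y)
E
```

```text
[ 0.48025232 -0.06985872  0.01      ]
body top [[0.4687, -0.0461, 0.072], [0.5031, -0.0544, 0.072]]
0.085 0.00878032401352309 front edge rel centre 0.0005967939874768791 0.015034468007200583
0.088 0.008654624994047679 front edge rel centre 0.0006498217069916407 0.015801142992888748
0.091 0.008528925974572322 front edge rel centre 0.0007028494265064532 0.01656781797857694
0.094 0.008403226955096961 front edge rel centre 0.0007558771460212119 0.01733449296426512
```

Aligned within about 1 mm (front edge 15.8 mm against 16 wanted). Descending into the slot.

```bash
python3 -m jog '[{"x":0,"y":0,"z":-0.7,"turn":0,"gripper":0.3},{"x":0,"y":0,"z":-0.7,"turn":0,"gripper":0.3},{"x":0,"y":0,"z":-0.7,"turn":0,"gripper":0.3},{"x":0,"y":0,"z":-0.7,"turn":0,"gripper":0.3},{"x":0,"y":0,"z":0,"turn":0,"gripper":0.3}]' 60
python3 - <<'E'
from h import *
snap('wrist','w12.png');snap('scene','s12.png')
s=cv2.imread('pics/w12.png')[90:260,200:370];t=cv2.imread('pics/s12.png')[170:250,210:290]
cv2.imwrite('pics/c15.png',np.hstack([cv2.resize(cv2.convertScaleAbs(s,alpha=1.5,beta=20),(400,400),interpolation=cv2.INTER_CUBIC),cv2.resize(t,(400,400),interpolation=cv2.INTER_CUBIC)]))
E
```

```text
clock: 9.15
tool_pos: [0.482, -0.0708, 0.111]
eef_rot: [1.397, 1.084, -1.416]
force: [0.6, -0.2, -1.2]
opening: 0.0062
```

View pics/c15.png

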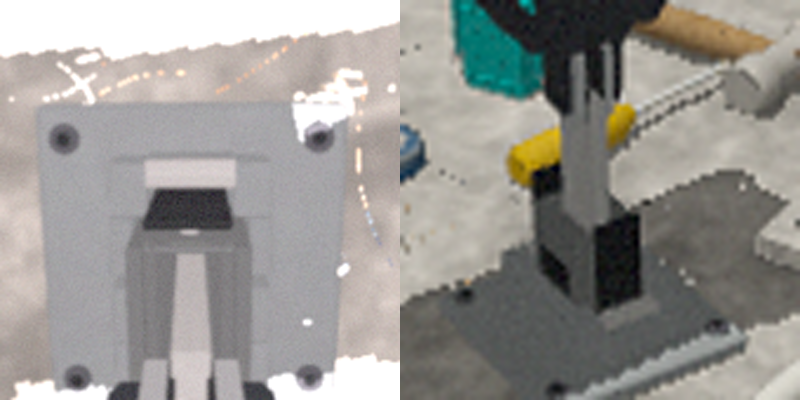

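The plate is in the slot mouth with no added force. Continuing.

```bash
python3 -m jog '[{"x":0,"y":0,"z":-0.6,"turn":0,"gripper":0.3},{"x":0,"y":0,"z":-0.6,"turn":0,"gripper":0.3},{"x":0,"y":0,"z":-0.6,"turn":0,"gripper":0.3},{"x":0,"y":0,"z":-0.6,"turn":0,"gripper":0.3},{"x":0,"y":0,"z":-0.4,"turn":0,"gripper":0.3},{"x":0,"y":0,"z":0,"turn":0,"gripper":0.3}]' 60
```

```text
clock: 9.85
tool_pos: [0.4821, -0.0708, 0.0815]
eef_rot: [1.398, 1.083, -1.415]
force: [0.5, -0.2, -1.3]
opening: 0.0063
```

```bash
python3 -m jog '[{"x":0,"y":0,"z":-0.4,"turn":0,"gripper":0.3},{"x":0,"y":0,"z":-0.3,"turn":0,"gripper":0.3},{"x":0,"y":0,"z":-0.2,"turn":0,"gripper":0.3},{"x":0,"y":0,"z":-0.1,"turn":0,"gripper":0.3},{"x":0,"y":0,"z":0,"turn":0,"gripper":0.3}]' 60
```

```text
clock: 10.35
tool_pos: [0.4824, -0.0708, 0.0708]
eef_rot: [1.398, 1.083, -1.415]
force: [-1.0, -0.5, -1.7]
opening: 0.006
```

```bash
python3 -m jog '[{"x":0,"y":0,"z":-0.12,"turn":0,"gripper":0.3},{"x":0,"y":0,"z":-0.12,"turn":0,"gripper":0.3},{"x":0,"y":0,"z":-0.1,"turn":0,"gripper":0.3},{"x":0,"y":0,"z":0,"turn":0,"gripper":0.3}]' 60
python3 - <<'E'
from h import *
snap('wrist','w13.png');snap('scene','s13.png')
s=cv2.imread('pics/w13.png')[90:260,200:370];t=cv2.imread('pics/s13.png')[170:250,210:290]
cv2.imwrite('pics/c16.png',np.hstack([cv2.resize(cv2.convertScaleAbs(s,alpha=1.5,beta=20),(400,400),interpolation=cv2.INTER_CUBIC),cv2.resize(t,(400,400),interpolation=cv2.INTER_CUBIC)]))
E
```

```text
clock: 10.75
tool_pos: [0.4834, -0.0709, 0.0703]
eef_rot: [1.399, 1.082, -1.414]
force: [-1.0, -0.1, -2.2]
opening: 0.0067
```

View pics/c16.png

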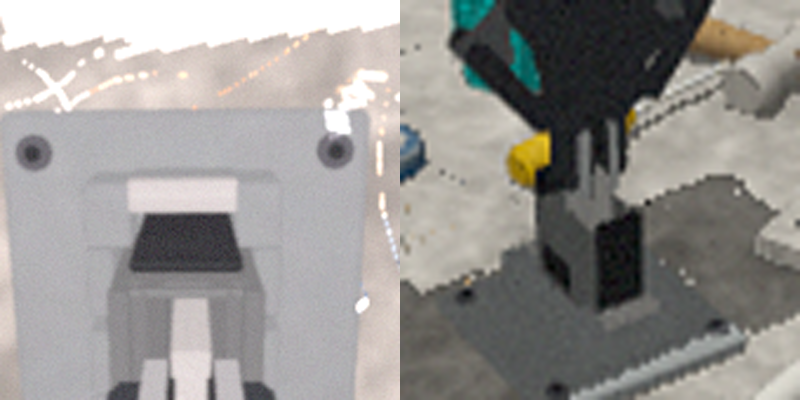

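```bash
python3 -m jog '[{"x":-0.1,"y":0,"z":-0.3,"turn":0,"gripper":0.3},{"x":0,"y":0,"z":-0.3,"turn":0,"gripper":0.3}]' 60; python3 -m jog '[{"x":0,"y":0,"z":-0.4,"turn":0,"gripper":0.3}]' 60
```

```text
clock: 11.05
tool_pos: [0.4846, -0.071, 0.0697]
eef_rot: [1.401, 1.079, -1.411]
force: [-19.2, 1.6, 62.4]
opening: 0.0061
clock: 11.15
tool_pos: [0.4848, -0.071, 0.0696]
eef_rot: [1.4, 1.08, -1.411]
force: [-23.5, 3.0, 78.6]
opening: 0.0059
```

A hard stop at TCP z 0.0697 matches the predicted home height of 0.070. I'll ease off, release, rise and inspect.

```bash
python3 -m jog '[{"x":-0.2,"y":0,"z":0.15,"turn":0,"gripper":0.3},{"x":0,"y":0,"z":0,"turn":0,"gripper":0.3},{"x":0,"y":0,"z":0,"turn":0,"gripper":3.5},{"x":0,"y":0,"z":0,"turn":0,"gripper":3.5},{"x":0,"y":0,"z":0,"turn":0,"gripper":3.5},{"x":0,"y":0,"z":0,"turn":0,"gripper":3.5},{"x":0,"y":0,"z":2,"turn":0,"gripper":3.5},{"x":0,"y":0,"z":4,"turn":0,"gripper":3.5},{"x":0,"y":0,"z":3,"turn":0,"gripper":3.5},{"x":0,"y":0,"z":0,"turn":0,"gripper":3.5}]' 60
python3 - <<'E'
from h import *
from scipy.spatial.transform import Rotation as R
s=arm.sense(); M=R.from_rotvec(s['eef_rot']).as_matrix(); print(s['tool_pos'],M.round(3).tolist())
snap('wrist','w14.png');snap('scene','s14.png')
s=cv2.imread('pics/w14.png')[90:290,180:380];t=cv2.imread('pics/s14.png')[170:250,210:290]
cv2.imwrite('pics/c17.png',np.hstack([cv2.resize(cv2.convertScaleAbs(s,alpha=1.5,beta=20),(400,400),interpolation=cv2.INTER_CUBIC),cv2.resize(t,(400,400),interpolation=cv2.INTER_CUBIC)]))
E
```

```text
clock: 12.15
tool_pos: [0.4831, -0.0711, 0.1628]
eef_rot: [1.4, 1.08, -1.412]
force: [-0.6, 0.5, 0.1]
opening: 0.0348
[ 0.48311998 -0.07107302  0.1627958 ] [[-0.011, 0.964, -0.265], [0.003, -0.265, -0.964], [-1.0, -0.012, -0.0]]
```

View pics/c17.png

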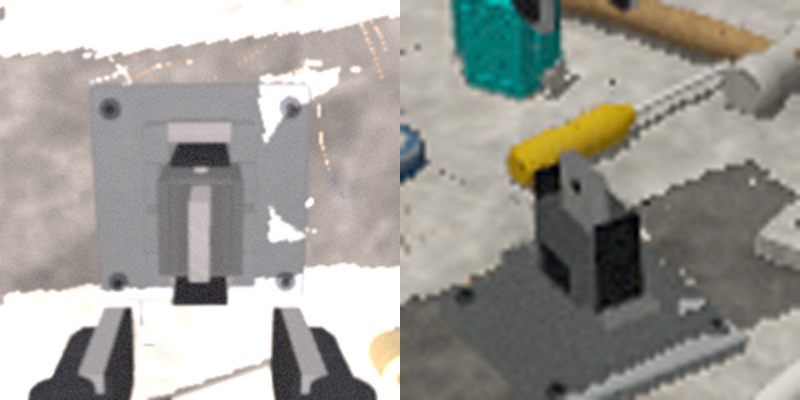

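The plate stands in the slot with about 24 mm showing. I'll check its top height numerically against the expected 0.096.

```bash
python3 - <<'E'
from h import *
im=load('s14'); a=np.radians(-15); x=np.array([np.cos(a),np.sin(a)]);y=np.array([-x[1],x[0]]);c=np.array([.4802,-.0702])
for n,z,hx,hy in [('body',.072,.018,.021),('plate',.096,.004,.016),('plate+5',.101,.004,.016)]:
  print(n,(proj(im,[[*(c+i*hx*x+j*hy*y),z] for i,j in [(-1,-1),(1,-1),(1,1),(-1,1)]])).round(1).tolist())
t=cv2.imread('pics/s14.png')[190:230,225:275]; cv2.imwrite('pics/c18.png',cv2.resize(t,None,fx=12,fy=12,interpolation=0))
wi=load('w14')
def cc(p): return (np.array(p,float)+.5)/2-.5+np.array((180,90))
P=onz(wi,cc([(190,187),(210,187),(208,281),(189,281)]),.096); print(P.mean(0),[np.linalg.norm(P[(i+1)%4]-P[i]).round(4) for i in range(4)])
E
```

```text
body [[243.9, 217.6], [257.1, 213.0], [248.1, 205.2], [235.2, 209.6]]
plate [[247.6, 206.2], [250.6, 205.2], [243.7, 199.3], [240.8, 200.2]]
plate+5 [[247.5, 204.3], [250.5, 203.3], [243.7, 197.5], [240.7, 198.4]]
[ 0.48213007 -0.06559831  0.096     ] [np.float64(0.0074), np.float64(0.037), np.float64(0.0073), np.float64(0.037)]
```

View pics/c18.png

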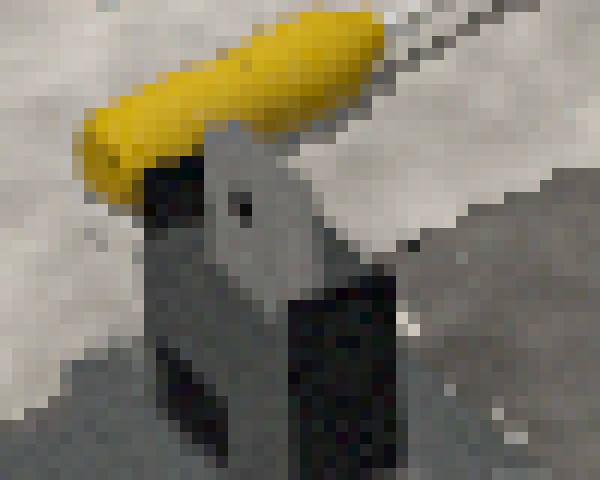

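Plate top is at scene (242,201) against the predicted (241,200) for fully home, so together with the hard stop it is home. Next I turn the jaws 90° to close along the cassette's y axis, staying high and opening wide.

```bash
python3 -m jog '[{"x":-0.1,"y":0.1,"z":0,"turn":0.145,"gripper":8.3},{"x":-0.1,"y":0,"z":0,"turn":0.145,"gripper":8.3},{"x":-0.1,"y":0,"z":0,"turn":0.145,"gripper":8.3},{"x":0,"y":0,"z":0,"turn":0.145,"gripper":8.3},{"x":0,"y":0,"z":0,"turn":0.145,"gripper":8.3},{"x":0,"y":0,"z":0,"turn":0.145,"gripper":8.3},{"x":0,"y":0,"z":0,"turn":0.145,"gripper":8.3},{"x":0,"y":0,"z":0,"turn":0.145,"gripper":8.3},{"x":0,"y":0,"z":0,"turn":0.145,"gripper":8.3},{"x":0,"y":0,"z":0,"turn":0.145,"gripper":8.3},{"x":0,"y":0,"z":0,"turn":0.1,"gripper":8.3},{"x":0,"y":0,"z":0,"turn":0,"gripper":8.3}]' 60
python3 - <<'E'
from h import *
from scipy.spatial.transform import Rotation as R
s=arm.sense(); M=R.from_rotvec(s['eef_rot']).as_matrix(); print(s['tool_pos'],M.round(3).tolist(),np.degrees(np.arctan2(M[1,1],M[0,1])))
snap('wrist','w15.png')
E
```

```text
clock: 13.45
tool_pos: [0.466, -0.068, 0.1396]
eef_rot: [0.16, 1.589, -0.209]
force: [-0.7, 0.2, -0.8]
opening: 0.083
[ 0.46595332 -0.06802499  0.13964008] [[-0.029, 0.231, 0.972], [-0.028, 0.972, -0.232], [-0.999, -0.034, -0.022]] 76.61884416232473
```

View pics/w15.png

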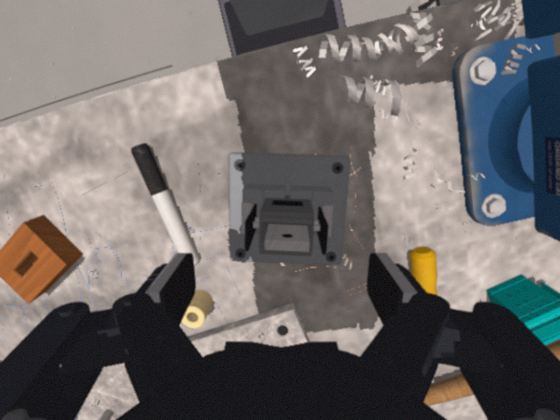

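The wrist view shows the cassette (287,222) with the plate in it, between the open jaws. The tool drifted during the turn to (0.466, -0.068, 0.140), so I need to re-centre.

```bash
python3 - <<'E'
from h import *
im=load('w15')
P=onz(im,[(239.5,165.5),(338,167.5),(331,257.5),(240,254.5)],.01); print(P.round(4).tolist(),P.mean(0))
s=cv2.imread('pics/w15.png'); cv2.imwrite('pics/c19.png',cv2.resize(cv2.convertScaleAbs(s[145:275,220:360],alpha=1.6,beta=20),None,fx=5,fy=5,interpolation=cv2.INTER_CUBIC))
E
```

```text
[[0.4257, -0.1032, 0.01], [0.4485, -0.0135, 0.01], [0.5365, -0.0372, 0.01], [0.5133, -0.1267, 0.01]] [ 0.48099545 -0.0701513   0.01      ]
```

View pics/c19.png

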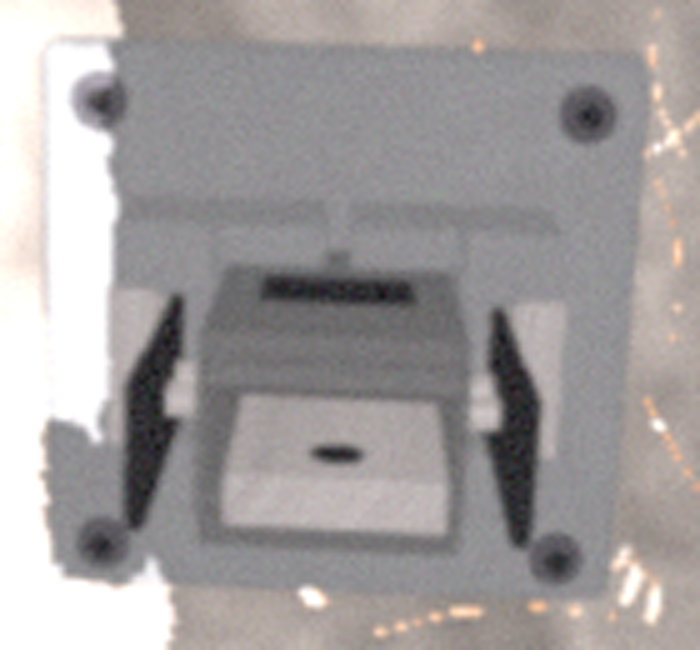

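```bash
python3 -m jog '[{"x":0.7,"y":-0.1,"z":0,"turn":-0.03,"gripper":8.0},{"x":0.6,"y":-0.1,"z":0,"turn":0,"gripper":8.0},{"x":0,"y":0,"z":0,"turn":0,"gripper":8.0},{"x":0,"y":0,"z":0,"turn":0,"gripper":8.0}]' 60
python3 - <<'E'
from h import *
from scipy.spatial.transform import Rotation as R
s=arm.sense(); M=R.from_rotvec(s['eef_rot']).as_matrix(); print(s['tool_pos'],M.round(3).tolist(),np.degrees(np.arctan2(M[1,1],M[0,1])))
E
```

```text
clock: 13.9
tool_pos: [0.4796, -0.0702, 0.138]
eef_rot: [0.195, 1.588, -0.243]
force: [-0.8, 0.4, 0.2]
opening: 0.0798
[ 0.47962255 -0.07022717  0.1380101 ] [[-0.033, 0.274, 0.961], [-0.026, 0.961, -0.274], [-0.999, -0.034, -0.024]] 74.11762460149717
```

The plate is fully seated and the catches are intact. Centred on the cassette now, so I'll descend part-way and check.

```bash
python3 -m jog '[{"x":0,"y":0,"z":-2,"turn":0,"gripper":8.0},{"x":0,"y":0,"z":-2,"turn":0,"gripper":8.0},{"x":0,"y":0,"z":-2,"turn":0,"gripper":8.0},{"x":0,"y":0,"z":-1,"turn":0,"gripper":8.0},{"x":0,"y":0,"z":0,"turn":0,"gripper":8.0}]' 60
python3 - <<'E'
from h import *
from scipy.spatial.transform import Rotation as R
s=arm.sense(); M=R.from_rotvec(s['eef_rot']).as_matrix(); print(s['tool_pos'],M.round(3).tolist(),np.degrees(np.arctan2(M[1,1],M[0,1])))
snap('wrist','w16.png');snap('scene','s16.png')
s=cv2.imread('pics/w16.png')[130:330,180:380];t=cv2.imread('pics/s16.png')[150:250,200:300]
cv2.imwrite('pics/c20.png',np.hstack([cv2.resize(cv2.convertScaleAbs(s,alpha=1.5,beta=20),(400,400),interpolation=cv2.INTER_CUBIC),cv2.resize(t,(400,400),interpolation=cv2.INTER_CUBIC)]))
E
```

```text
clock: 14.4
tool_pos: [0.481, -0.0705, 0.067]
eef_rot: [0.197, 1.585, -0.244]
force: [-0.2, 0.0, 0.9]
opening: 0.0797
[ 0.48098774 -0.07047364  0.06700004] [[-0.029, 0.276, 0.961], [-0.026, 0.961, -0.277], [-0.999, -0.033, -0.021]] 73.97526021885174
```

View pics/c20.png

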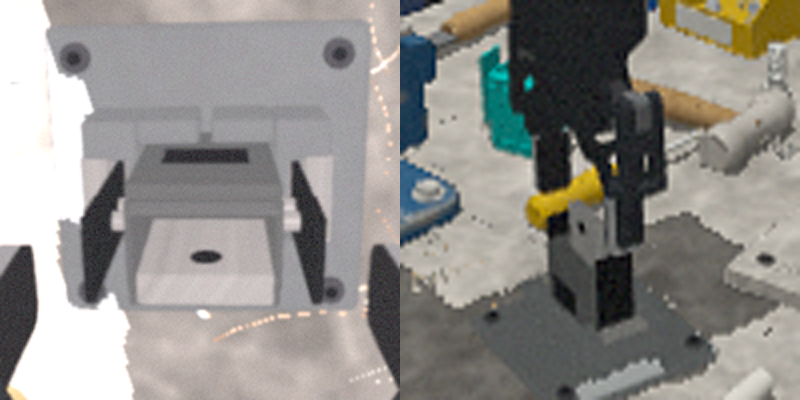

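```bash
python3 - <<'E'
from h import *
from scipy.spatial.transform import Rotation as R
s=arm.sense(); p=s['tool_pos'];M=R.from_rotvec(s['eef_rot']).as_matrix()
im=load('s16')
for b in (-.025,-.015,-.005,.008):
  print(b,proj(im,[p+M[:,0]*b-M[:,1]*d+M[:,2]*e for d in (.04,.054) for e in (-.011,.011)]).round(1).tolist())
t=cv2.imread('pics/s16.png')[165:235,225:295]; cv2.imwrite('pics/c21.png',cv2.resize(t,None,fx=8,fy=8,interpolation=0))
E
```

```text
-0.025 [[250.6, 211.8], [258.9, 209.2], [253.7, 214.5], [262.1, 211.8]]
-0.015 [[250.8, 215.6], [259.0, 212.9], [253.8, 218.2], [262.1, 215.5]]
-0.005 [[250.9, 219.3], [259.1, 216.6], [253.9, 222.0], [262.2, 219.2]]
0.008 [[251.1, 224.0], [259.2, 221.3], [254.1, 226.8], [262.3, 224.0]]
```

View pics/c21.png

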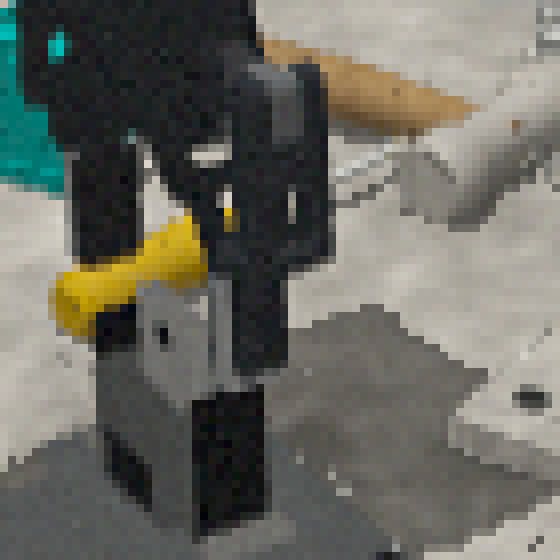

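The fingertips are about 23 mm above the TCP at this opening, consistent with the earlier finding. I'll go down to TCP z of about 0.043, so the pads cover the finger areas at z 0.060–0.082.

```bash
python3 -m jog '[{"x":0,"y":0,"z":-0.8,"turn":0,"gripper":7.5},{"x":0,"y":0,"z":-0.8,"turn":0,"gripper":7.5},{"x":0,"y":0,"z":-0.5,"turn":0,"gripper":7.5},{"x":0,"y":0,"z":0,"turn":0,"gripper":7.5},{"x":0,"y":0,"z":0,"turn":0,"gripper":7.0}]' 60
python3 - <<'E'
from h import *
s=arm.sense();print(s['tool_pos'])
snap('wrist','w17.png');snap('scene','s17.png')
s=cv2.imread('pics/w17.png')[130:330,180:380];t=cv2.imread('pics/s17.png')[150:250,200:300]
cv2.imwrite('pics/c22.png',np.hstack([cv2.resize(cv2.convertScaleAbs(s,alpha=1.5,beta=20),(400,400),interpolation=cv2.INTER_CUBIC),cv2.resize(t,(400,400),interpolation=cv2.INTER_CUBIC)]))
E
```

```text
clock: 15.0
tool_pos: [0.4836, -0.0708, 0.0476]
eef_rot: [0.197, 1.579, -0.244]
force: [-0.5, -0.1, 0.1]
opening: 0.0699
[ 0.48357574 -0.07079204  0.04758612]
```

View pics/c22.png

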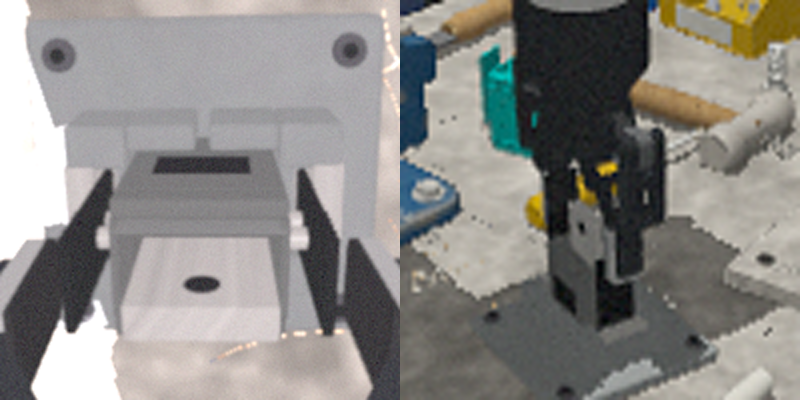

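```bash
python3 -m jog '[{"x":-0.35,"y":0.05,"z":-0.25,"turn":0.01,"gripper":7.0},{"x":0,"y":0,"z":0,"turn":0,"gripper":7.0},{"x":0,"y":0,"z":0,"turn":0,"gripper":7.0}]' 60
```

```text
clock: 15.4
tool_pos: [0.48, -0.0703, 0.0454]
eef_rot: [0.188, 1.579, -0.236]
force: [0.3, -0.4, -0.4]
opening: 0.0699
```

```bash
python3 -m jog '[{"x":0,"y":0,"z":0,"turn":0,"gripper":6.2},{"x":0,"y":0,"z":0,"turn":0,"gripper":5.6},{"x":0,"y":0,"z":0,"turn":0,"gripper":5.0},{"x":0,"y":0,"z":0,"turn":0,"gripper":4.2},{"x":0,"y":0,"z":0,"turn":0,"gripper":3.5},{"x":0,"y":0,"z":0,"turn":0,"gripper":3.5},{"x":0,"y":0,"z":0,"turn":0,"gripper":3.5},{"x":0,"y":0,"z":0,"turn":0,"gripper":3.5}]' 60
python3 - <<'E'
from h import *
s=arm.sense();print(s['tool_pos'])
snap('wrist','w18.png');snap('scene','s18.png')
s=cv2.imread('pics/w18.png')[130:330,180:380];t=cv2.imread('pics/s18.png')[150:250,200:300]
cv2.imwrite('pics/c23.png',np.hstack([cv2.resize(cv2.convertScaleAbs(s,alpha=1.5,beta=20),(400,400),interpolation=cv2.INTER_CUBIC),cv2.resize(t,(400,400),interpolation=cv2.INTER_CUBIC)]))
E
```

```text
clock: 16.2
tool_pos: [0.4808, -0.0703, 0.0484]
eef_rot: [0.188, 1.577, -0.236]
force: [-0.4, 0.6, 3.0]
opening: 0.0414
[ 0.48079026 -0.07032162  0.04835731]
```

View pics/c23.png

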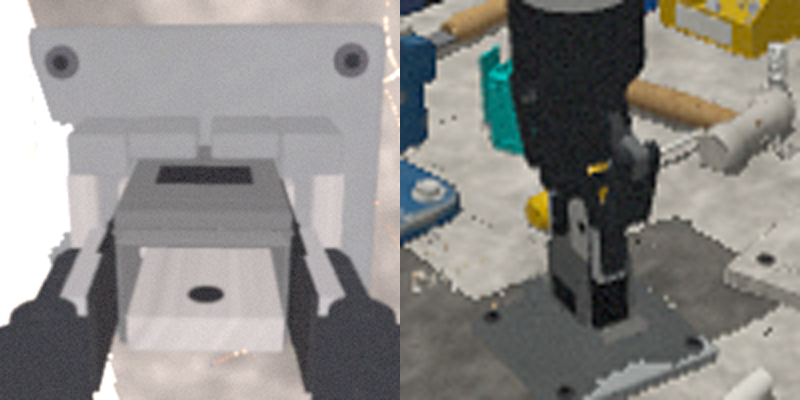

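The fingers stopped at 41 mm with 35 commanded, so the catches look squeezed. I'll lift gently and watch the force.

```bash
python3 -m jog '[{"x":0,"y":0,"z":0.3,"turn":0,"gripper":3.5},{"x":0,"y":0,"z":0.3,"turn":0,"gripper":3.5},{"x":0,"y":0,"z":0.3,"turn":0,"gripper":3.5},{"x":0,"y":0,"z":0,"turn":0,"gripper":3.5}]' 60
python3 - <<'E'
from h import *
snap('wrist','w19.png');snap('scene','s19.png')
s=cv2.imread('pics/w19.png')[130:330,180:380];t=cv2.imread('pics/s19.png')[150:250,200:300]
cv2.imwrite('pics/c24.png',np.hstack([cv2.resize(cv2.convertScaleAbs(s,alpha=1.5,beta=20),(400,400),interpolation=cv2.INTER_CUBIC),cv2.resize(t,(400,400),interpolation=cv2.INTER_CUBIC)]))
E
```

```text
clock: 16.7
tool_pos: [0.4799, -0.0702, 0.0572]
eef_rot: [0.188, 1.579, -0.236]
force: [-0.5, 0.3, -4.3]
opening: 0.0412
```

View pics/c24.png

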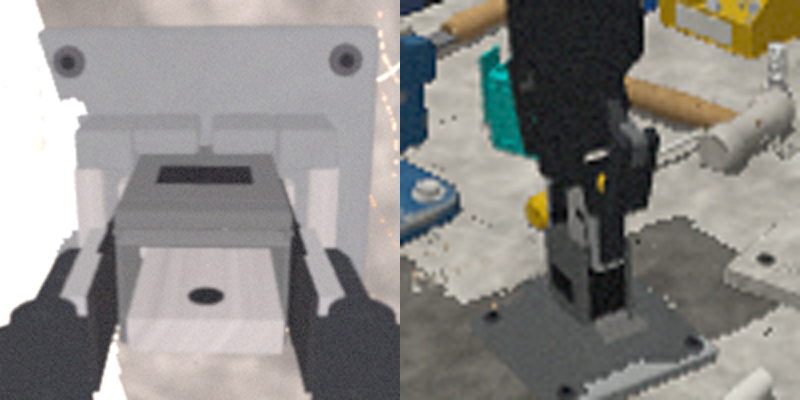

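The cassette is rising with the gripper: it is unchanged in the wrist view while the dock recedes, and the force is about its 4 N weight. Lifting the rest of the way.

```bash
python3 -m jog '[{"x":0,"y":0,"z":0.6,"turn":0,"gripper":3.5},{"x":0,"y":0,"z":0.8,"turn":0,"gripper":3.5},{"x":0,"y":0,"z":1,"turn":0,"gripper":3.5},{"x":0,"y":0,"z":1,"turn":0,"gripper":3.5},{"x":0,"y":0,"z":1.2,"turn":0,"gripper":3.5},{"x":0,"y":0,"z":1.2,"turn":0,"gripper":3.5},{"x":0,"y":0,"z":1.2,"turn":0,"gripper":3.5},{"x":0,"y":0,"z":1,"turn":0,"gripper":3.5},{"x":0,"y":0,"z":0.6,"turn":0,"gripper":3.5},{"x":0,"y":0,"z":0,"turn":0,"gripper":3.5},{"x":0,"y":0,"z":0,"turn":0,"gripper":3.5},{"x":0,"y":0,"z":0,"turn":0,"gripper":3.5}]' 60
python3 - <<'E'
from h import *
from scipy.spatial.transform import Rotation as R
s=arm.sense(); M=R.from_rotvec(s['eef_rot']).as_matrix(); print(M.round(3).tolist(),s['joint_vel'])
snap('wrist','w20.png');snap('scene','s20.png');snap('top','t20.png')
s=cv2.imread('pics/w20.png')[130:330,180:380];t=cv2.imread('pics/s20.png')[120:250,190:320]
cv2.imwrite('pics/c25.png',np.hstack([cv2.resize(cv2.convertScaleAbs(s,alpha=1.5,beta=20),(400,400),interpolation=cv2.INTER_CUBIC),cv2.resize(t,(400,400),interpolation=cv2.INTER_CUBIC)]))
E
```

```text
clock: 18.0
tool_pos: [0.4797, -0.0701, 0.1519]
eef_rot: [0.188, 1.578, -0.236]
force: [-0.4, 0.7, -4.2]
opening: 0.0415
[[-0.021, 0.266, 0.964], [-0.027, 0.963, -0.267], [-0.999, -0.032, -0.013]] [-0.0010214   0.00393032  0.00592681  0.0005799  -0.00173202 -0.00046683]
```

View pics/c25.png

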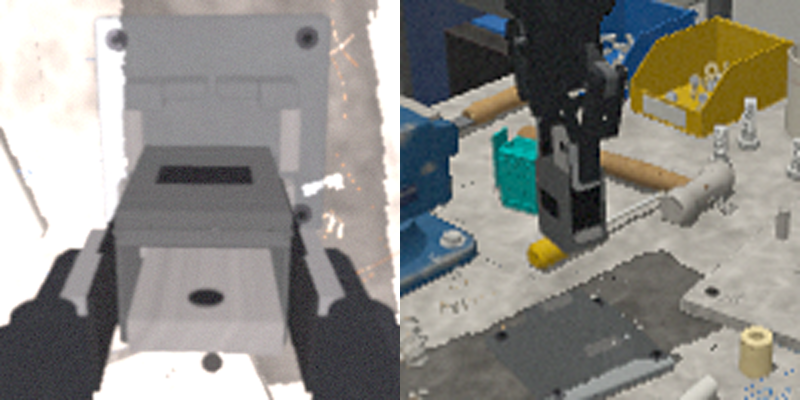

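View pics/t20.png

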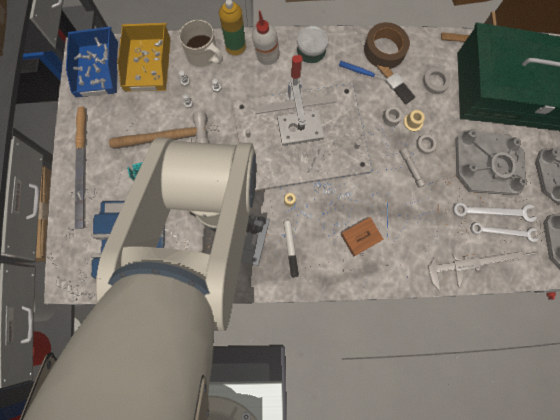

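The cassette hangs upright about 10 cm up with the plate seated. The marker and bush are still in place. I'll let it settle, then hand in.

```bash
python3 -m jog '[{"x":0,"y":0,"z":0,"turn":0,"gripper":3.5},{"x":0,"y":0,"z":0,"turn":0,"gripper":3.5},{"x":0,"y":0,"z":0,"turn":0,"gripper":3.5},{"x":0,"y":0,"z":0,"turn":0,"gripper":3.5},{"x":0,"y":0,"z":0,"turn":0,"gripper":3.5}]' 60
python3 - <<'E'
from h import *
print(ticket.close_job())
s=arm.sense();print(s['clock'],s['tool_pos'],s['force'],s['opening'])
E
```

```text
clock: 18.65
tool_pos: [0.4791, -0.07, 0.1508]
eef_rot: [0.189, 1.58, -0.236]
force: [0.8, -0.1, -3.3]
opening: 0.0415
the job is handed in; nothing more can be done
None
the job is handed in; nothing more can be done
```

The job was handed in at about 18.7 s. The gauge plate is seated in the cassette, and the loaded cassette is held about 10 cm above the dock with its catches squeezed. No verdict is reported, so this rests on my own checks.

**What I did:** I gripped the plate across its 8 mm, lifted it from the stand and slid it into the slot of the latched grey cassette until it hit a hard stop. Then I turned the jaws 90°, pinched both catches at 60 N and lifted straight up.

**Last checks:**
- **Plate home:** it stopped at TCP height 0.0697 m, against 0.070 m predicted for fully home. The scene view put its top within about 1 pixel of the expected place, which is 2–3 mm.
- **Lift:** the TCP rose 10.2 cm, the force on the tool read 3–4 N (about the loaded cassette's weight), and the wrist view showed the cassette and plate unmoved in the grip.
- **Upright and still:** the tool is tilted about 2°, and it was drifting by only about 1 mm over the last half second.
- **Bystanders:** the marker and bush look unmoved. In the last top view the arm hid the screwdriver, and I did not check the plug gauge.

**What failed or disagreed:**
- The first grip closed on air. The fingertips showed in the images about 19 mm farther back than the tool description gives, so I went lower and it held.
- The opening read 6 mm on the 8 mm plate and 41.5 mm on the catches, where 48 mm is fully squeezed. I therefore inferred catch travel from the free lift and the images, not from that number.
- I pushed the plate home harder than needed, with a peak of about 79 N at the wrist (limit 120 N).

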